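# Walk the alignment block round to the fence

## Task

The heavy aluminium alignment block stands askew in front of the steel fence. Only push it, never lift or grip it: walk it round by pushing alternate corners until either of its long sides faces the fence squarely while still a good finger's breadth (about 20 mm) clear of it, then push it up until that side sits flat against the fence with neither end overhanging the fence. Leave the other things on the bench where they are.

Things in the scene. Friction and masses are not known exactly. Their poses are not given: they have to be found in the camera images.
- block: cast aluminium alignment block, a plain rectangular slab 100 mm (its x) by 150 mm (its y, the long way) by 40 mm high, cored underneath, with two round boxwood discs flush in its top; about 0.65 to 0.95 kg, loose on the bench and slides when pushed; too wide to grip. Origin at the centre of its underside; z up. It is symmetrical: either long side may face the fence
- fence: straight dark steel fence fixed to the bench, a bar 25 mm thick (its x), 200 mm long (its y), 30 mm high, with a low 8 mm high bolted foot behind it. Origin at the centre of the bar's underside; its working face is the plane 12.5 mm towards its own -x, the side towards the robot, where the block stands. The strip in front of the working face is free for 170 mm to either side of the fence's middle and 300 mm out
- diopter_ring: silver aluminium diopter ring lying flat, 48 mm outside, 12 mm high; bystander, beside the work; origin at the centre of its underside
- cap_a: black bakelite lens cap lying hollow side up, 54 mm across, 14 mm high; bystander; origin at the centre of its underside
- cap_b: the other, identical black lens cap, on the opposite side of the work; bystander; origin at the centre of its underside
- plug: turned boxwood lens-centring plug standing upright, 38 mm across at the foot, 38 mm high; bystander; origin at the centre of its underside
- hinge_casting: bronze bridge hinge casting, 70 mm long, 22 mm high, lying behind the fence; bystander; origin at the centre of its underside
Things that resemble listed ones, but are neither listed nor needed, are in the scene too. Several things have the shape of the block; the one meant has the colours described above.

How it is judged (in metres and radians):
On the way:
1. the block faces the fence squarely (a long side parallel to it within 0.15 rad) with its centre at least 60 mm from the working face, that is about 10 mm clear (angle between the y axis of block and the y axis of fence, either way round below 0.15 rad and x of block in the frame of fence below -0.0725 m), for 0.1 s.
At the end, for the whole second after the job is handed in: A long side of the block lies flat against the fence: parallel within 0.05 rad, centre within 54.5 mm of the working face (gap under about 4.5 mm), centre within 27 mm of the fence's middle along it (no end overhangs by more than 2 mm), standing on the bench, at rest (angle between the y axis of block and the y axis of fence, either way round below 0.05 rad and x of block in the frame of fence between -0.067 and -0.058 m and y of block in the frame of fence between -0.027 and 0.027 m and z of block in the frame of fence below 0.004 m and linear speed of block below 0.01 m/s); the robot touches nothing.
It fails at once if the block is lifted off the bench or tipped (height (world z) of block above 0.01 m or angle between block's own z axis and vertical above 0.12 rad).
It fails at once if a bystander is moved by more than 15 mm (distance of any of diopter_ring, cap_a, cap_b, plug, hinge_casting from where it was at the start of the episode above 0.015 m).
It also fails if it takes over 72 s, if anything falls off the work surface, if the arm or the gripper's body presses on something with over 40 N, if the wrist force passes 120 N, or if a joint passes its speed limit or range.

## Robot

A 6-joint arm with a two-finger parallel gripper is mounted at the origin on the work surface. World frame = base frame: x ahead of the robot, y to its left, z up, the work surface at z = 0. Lengths are in mm, angles in rad, forces in N, time in s.
With the tool pointing down it reaches from about 375 to 825 mm from the base axis. Payload 5.5 kg.
Tool frame: the origin (TCP) lies at the very end of the fingers, on their centre line; the grasp point (between the pads) lies 19 mm behind it; z points along the fingers, y is the line along which they close (so a half turn about z gives the same grasp; the last joint's range is limited). The gripper opens to 85 mm and grips with 20 to 120 N. Pads are 22 mm wide; open, the fingers measure 114 mm over their backs; the gripper's body (76 mm by 85 mm) begins 54 mm behind the grasp point. The pads swing forward as they close: fully open they stand 13 mm farther back than shut.
Start: joints at [-1.181, 0.314, -0.047, 1.21, 0, 1.571], TCP at [227.998, -554.988, 231.299] pointing down, gripper open.
Joint ranges: [-2.67, 2.67], [-0.69, 1.73], [-1.03, 1.25], [-2.08, 2.16], [-1.42, 1.45], [-3.14, 3.14]. Speed limits (rad/s): [2.39, 2.39, 3.01, 3.14, 3.14, 3.14].

## Interface

Orientations are given as a unit quaternion [w, x, y, z].
In Python, from station import * gives the robot as it stands.
- The arm moves only by the shell command python3 -m inch 'ROWS' [OPENING]. ROWS is JSON, a list of rows, each an object of numbers: "x", "y", "z": the shift along the tool's x, y, z as a fraction of full scale; "wx", "wy", "wz": the turn, a rotation vector about the tool's x, y, z as a fraction of full scale. A call has exactly 10 rows; each row is the pose to reach, as a shift and turn from the pose commanded when the call began, along the tool's axes at that moment; what a row does not reach only later rows make up. Full scale, the value 1, is 1 m for a shift and 30 degrees for a turn. A row lasts 1/10 s, in which the tool goes at most 50 mm and 8.59 degrees, less where a joint would pass 70% of its speed; a pose out of reach is approached as far as the arm can. A call with a number of a shift or a turn outside -1 to 1 is refused whole. A call with a gripper value outside its range is refused whole. OPENING is the gripper's target within -1 to 1 (fully open at 1, half-way at 0, shut at -1), set as the call begins (- or left out, the last holds). The fingers move at their own pace and stop on an object; the grip force is fixed at half the most. Time passes only in rows, so rows that repeat a pose let the fingers close, or fill a call up. It gives the time, the measured TCP pose, the force, the opening and the grip force at its end, in the units of the state.
- get_state(): the state, without advancing time (a new reading comes with each control period).
- read_camera(name): name is "scene" or "top" or "wrist"; returns a dict with "image" (480x640x3 uint8, blue, green, red), "z_map" (480x640 float32, mm along the optical axis (not along the pixel's ray), 0 where there is no reading), "mtx" (3x3 intrinsics, pixels), "dist" ([k1, k2, p1, p2, k3] as OpenCV has them; the pictures are not rectified), "extrinsics" (4x4, takes a point from world to camera coordinates). Camera axes: x right, y up, looking along -z (the intrinsics and any distortion apply to the point x, -y, -z); pixel columns grow to the right and rows downward; lengths in mm; the calibration is good to about 2 mm. A picture is of the moment at which its call begins.
- hand_in(): hands the job in; it is judged then, once.
The state is a dict: "time": time; "joints": joint angles; "dq": joint speeds; "joint_efforts": joint torques, N m; "position": TCP position; "orientation": TCP orientation; "contact_force": force on the tool from outside, world axes, zero at the start; "torque": the same for the moment, N m; "opening": finger opening in mm; "grip_force": force on a finger pad.
Only numpy, scipy, OpenCV 4.12 (cv2) and the standard library are available. Lean on these libraries where they do the work, as an engineer would, in place of code of your own. Each camera call takes 0.05 s, during which the arm holds its last target. There are 200 camera calls.

## Working session

There is one attempt and no reset: what is moved stays moved. The work goes in short steps, Python scripts to look and compute and a shell command to move; the robot and the scene stay as the last step left them, time stands still between calls to the robot, and variables do not carry over. Pictures are saved under pics/ and viewed, at most 10 in all, crops included, and the job is handed in when it is done.

```bash
mkdir -p pics; cat > h.py <<'E'
from station import *
import numpy as np, cv2
def cast(c,uv,z):
    uv=np.array(uv,float).reshape(-1,1,2)
    p=cv2.undistortPoints(uv,np.array(c["mtx"]),np.array(c["dist"])).reshape(-1,2)
    d=np.c_[p[:,0],-p[:,1],-np.ones(len(p))]
    E=np.array(c["extrinsics"]);R,t=E[:3,:3],E[:3,3]
    o=-R.T@t; w=d@R
    return o+w*((z-o[2])/w[:,2])[:,None]
E
python3 - <<'E'
from h import *
for n in("top","scene"):
    c=read_camera(n); cv2.imwrite(f"pics/{n}.png",c["image"]); E=np.array(c["extrinsics"]);print(n,-E[:3,:3].T@E[:3,3])
    import pickle;pickle.dump(c,open(n+".pkl","wb"))
s=get_state();print(s)
E
```

```text
top [523.52412083  26.35970943 883.78458847]
scene [1059.03675326 -416.85830215  576.21279104]
{'time': 0.1, 'joints': array([-1.18103008e+00,  3.14148062e-01, -4.79842882e-02,  1.21022500e+00,
       -3.47807242e-05,  1.57079041e+00]), 'dq': array([-0.00159427, -0.00307025,  0.00124509,  0.00011812,  0.00166449,
       -0.00110592]), 'joint_efforts': array([ 1.29197979e-04, -5.40769565e+01,  3.40540409e+01,  1.12335428e-02,
        3.88620720e-06,  2.01344272e-05]), 'position': array([ 227.76939461, -554.50824804,  230.52286383]), 'orientation': array([-7.62368520e-04,  9.81069435e-01,  1.93654732e-01, -1.68206229e-04]), 'contact_force': array([ 0.05885956, -0.60608336,  0.78114788]), 'torque': array([-0.03827732,  0.09258396,  0.02372932]), 'grip_force': 0.0, 'opening': 85.36350971254707}
```

View pics/top.png

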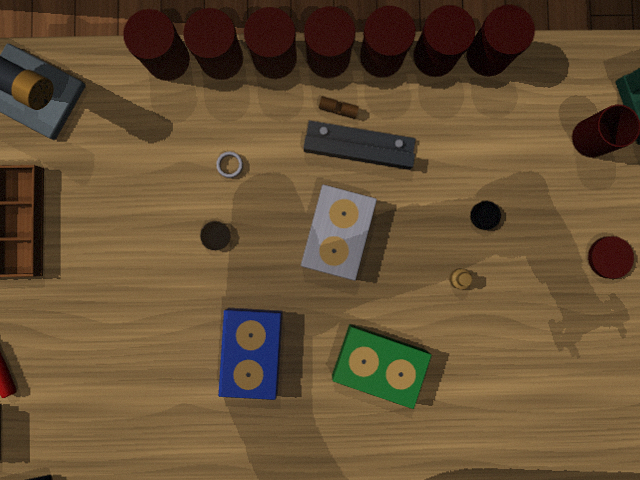

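View pics/scene.png

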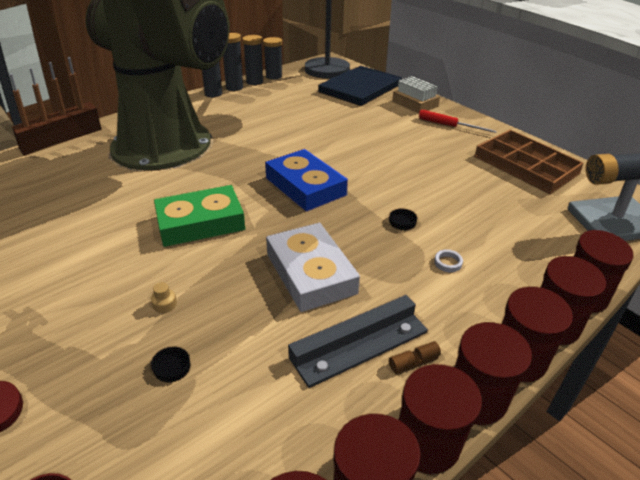

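Candidates for the block are silver (339,232), blue (250,354) and green (382,366) in the top view. Aluminium with boxwood discs means the silver one. The fence is at (360,145), ring (229,164), caps (216,236) and (486,215), plug (461,279), and hinge (339,107).

```bash
cat >> h.py <<'E'
def block(c,z=40,dbg=None,near=None):
    im=c["image"]; hsv=cv2.cvtColor(im,cv2.COLOR_BGR2HSV)
    m=((hsv[...,1]<60)&(hsv[...,2]>110)).astype(np.uint8)
    m=cv2.morphologyEx(m,cv2.MORPH_OPEN,np.ones((3,3)))
    cs,_=cv2.findContours(m,cv2.RETR_EXTERNAL,cv2.CHAIN_APPROX_NONE)
    k=max(cs,key=cv2.contourArea)
    P=cast(c,cv2.convexHull(k).reshape(-1,2),z)[:,:2].astype(np.float32)
    return rectinfo(P),k
def rectinfo(P):
    (x,y),(a,b),ang=cv2.minAreaRect(P.astype(np.float32))
    box=cv2.boxPoints(((x,y),(a,b),ang)); e=[box[1]-box[0],box[2]-box[1]]
    l=max(e,key=np.linalg.norm); l=l*np.sign(l[1])
    return (x,y),sorted((a,b)),np.arctan2(-l[0],l[1])  # yaw of long (y) axis
E
python3 - <<'E'
from h import *
import pickle
c=pickle.load(open("top.pkl","rb"));s=pickle.load(open("scene.pkl","rb"))
b,k=block(c);print("block",b,cv2.boundingRect(k))
# fence: depth-based points in ROI with height 22..36
im=c["image"]
z=c["z_map"];v,u=np.mgrid[115:175,290:430];uu=np.c_[u.ravel(),v.ravel()]
E=np.array(c["extrinsics"])
o=cast(c,uu,0); zz=z[v,u].ravel(); cam=-E[:3,:3].T@E[:3,3]
d=o-cam; dep=-(E[:3,:3]@d.T)[2]; P=cam+d*(zz/dep)[:,None]
f=P[(P[:,2]>22)&(P[:,2]<36)];print("fence",len(f),np.median(f[:,2]),rectinfo(f[:,:2]))
hb=c["z_map"][200:260,325:350];print("blockheight",cam[2]-np.median(hb))
# two-view height: disc centres
def rays(c,uv): a=cast(c,[uv],0)[0];b=cast(c,[uv],100)[0];return a,b-a
for t,q in(((344,213),(320,268)),((334,251),(302,243))):
    a,da=rays(c,t);e,de=rays(s,q)
    M=np.c_[da,-de];x=np.linalg.lstsq(M,e-a,rcond=None)[0];print("disc",a+x[0]*da,e+x[1]*de)
for n,p,h in(("ring",(229,164),12),("capA",(216,236),14),("capB",(486,215),14),("plug",(461,279),38),("blue",(250,354),40),("green",(382,366),40)): print(n,cast(c,[p],h)[0])
cv2.imwrite("pics/crop.png",cv2.resize(im[100:290,280:440],None,fx=3,fy=3))
E
```

```text
block ((569.6219482421875, -12.612068176269531), [99.25001525878906, 148.20860290527344], np.float32(1.2961253)) (301, 185, 75, 94)
fence 1630 30.141803864673875 ((715.027099609375, -53.405059814453125), [26.20073699951172, 200.00193786621094], np.float32(-0.18125214))
blockheight 38.86991561659863
disc [601.9524665  -23.43882538  39.54057449] [603.7548581  -21.30764689  39.58230298]
disc [535.34760161  -4.74354729  38.1732323 ] [536.6511377   -3.15010797  38.13284872]
ring [697.37374262 183.28786179  12.        ]
capA [566.06617956 207.26703693  14.        ]
capB [ 596.90164428 -283.65512013   14.        ]
plug [ 482.64778308 -227.35448502   38.        ]
blue [358.81887086 144.16590914  40.        ]
green [334.24513117 -84.76724294  40.        ]
```

View pics/crop.png

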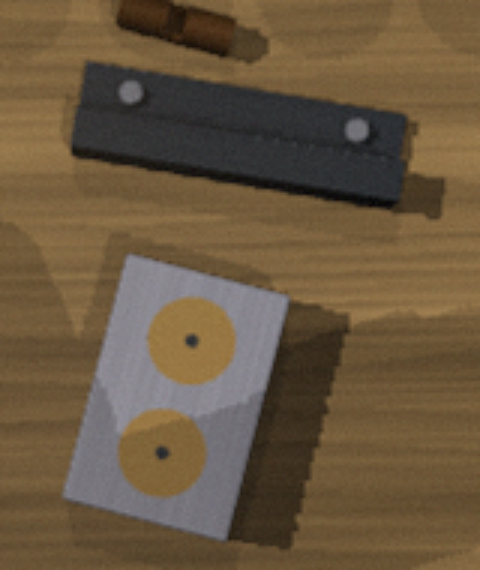

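The crop confirms the silver block with two boxwood discs, standing end-on to the fence at about 85°. I'll work in fence-frame coordinates.

```bash
cat >> h.py <<'E'
F=np.array([715.0,-53.4]);A=-0.181
RF=np.array([[np.cos(A),-np.sin(A)],[np.sin(A),np.cos(A)]])
from scipy.spatial.transform import Rotation as Ro
def tofence(p): return RF.T@(np.array(p)[:2]-F)
def go(fx,fy,z,yf=np.pi):
    s=get_state();q=s["orientation"];R=Ro.from_quat([q[1],q[2],q[3],q[0]]).as_matrix()
    yaw=np.arctan2(R[1,0],R[0,0]); d=(A+yf-yaw+np.pi)%(2*np.pi)-np.pi
    w=RF@[fx,fy]+F; sh=R.T@(np.r_[w,z]-s["position"])
    print("fence pos",tofence(s["position"]).round(1),"z",s["position"][2].round(1),"shift m",(sh/1000).round(4),"wz frac",round(-np.degrees(d)/30,3),"j",s["joints"].round(2),"t",s["time"],"F",s["contact_force"].round(1))
def see():
    c=read_camera("top");b,k=block(c);print("block f",tofence(b[0]).round(1),"size",np.round(b[1],1),"deg",np.degrees(b[2]-A).round(1))
E
python3 -c "
from h import *
go(-90,95,150)"
```

```text
fence pos [-389.1 -580.6] z 230.5 shift m [ 0.6167 -0.4068  0.0811] wz frac -4.91 j [-1.18  0.31 -0.05  1.21 -0.    1.57] t 0.1 F [ 0.1 -0.6  0.8]
```

```bash
python3 -m inch '[{"x":0.03,"y":-0.02,"z":0.004,"wz":-0.1},{"x":0.06,"y":-0.04,"z":0.01,"wz":-0.2},{"x":0.1,"y":-0.065,"z":0.015,"wz":-0.3},{"x":0.14,"y":-0.09,"z":0.02,"wz":-0.4},{"x":0.18,"y":-0.12,"z":0.025,"wz":-0.5},{"x":0.22,"y":-0.145,"z":0.03,"wz":-0.6},{"x":0.26,"y":-0.17,"z":0.035,"wz":-0.7},{"x":0.29,"y":-0.19,"z":0.04,"wz":-0.8},{"x":0.31,"y":-0.2,"z":0.04,"wz":-0.9},{"x":0.31,"y":-0.2,"z":0.04,"wz":-1}]' -1; python3 -c "
from h import *
go(-90,95,150)"
```

```text
fence pos [-389.1 -580.6] z 230.5 shift m [ 0.6167 -0.4068  0.0811] wz frac -4.91 j [-1.18  0.31 -0.05  1.21 -0.    1.57] t 0.1 F [ 0.1 -0.6  0.8]invalid input
```

```bash
python3 -m inch '[{"x":0.03,"y":-0.02,"z":0.004,"wx":0,"wy":0,"wz":-0.1},{"x":0.06,"y":-0.04,"z":0.01,"wx":0,"wy":0,"wz":-0.2},{"x":0.1,"y":-0.065,"z":0.015,"wx":0,"wy":0,"wz":-0.3},{"x":0.14,"y":-0.09,"z":0.02,"wx":0,"wy":0,"wz":-0.4},{"x":0.18,"y":-0.12,"z":0.025,"wx":0,"wy":0,"wz":-0.5},{"x":0.22,"y":-0.145,"z":0.03,"wx":0,"wy":0,"wz":-0.6},{"x":0.26,"y":-0.17,"z":0.035,"wx":0,"wy":0,"wz":-0.7},{"x":0.29,"y":-0.19,"z":0.04,"wx":0,"wy":0,"wz":-0.8},{"x":0.31,"y":-0.2,"z":0.04,"wx":0,"wy":0,"wz":-0.9},{"x":0.31,"y":-0.2,"z":0.04,"wx":0,"wy":0,"wz":-1}]' -1; python3 -c "
from h import *
go(-90,95,150)"
```

```text
time: 1.1
position: [440.0, -249.6, 190.8]
orientation: [-0.001, 0.896, 0.444, 0.0]
contact_force: [0.1, -0.3, 0.3]
opening: 0.0
grip_force: 0.0
fence pos [-235.2 -242.5] z 190.8 shift m [ 0.3667 -0.0235  0.0411] wz frac -3.898 j [-0.52  0.16 -0.34  1.07  0.    1.71] t 1.1 F [ 0.1 -0.3  0.3]
```

All six keys are required. Continuing.

```bash
python3 -m inch '[{"x":0.03,"y":-0.002,"z":0.004,"wx":0,"wy":0,"wz":-0.1},{"x":0.06,"y":-0.004,"z":0.01,"wx":0,"wy":0,"wz":-0.2},{"x":0.1,"y":-0.006,"z":0.01,"wx":0,"wy":0,"wz":-0.3},{"x":0.14,"y":-0.01,"z":0.01,"wx":0,"wy":0,"wz":-0.4},{"x":0.19,"y":-0.012,"z":0.01,"wx":0,"wy":0,"wz":-0.5},{"x":0.24,"y":-0.015,"z":0.02,"wx":0,"wy":0,"wz":-0.6},{"x":0.29,"y":-0.018,"z":0.03,"wx":0,"wy":0,"wz":-0.7},{"x":0.33,"y":-0.02,"z":0.04,"wx":0,"wy":0,"wz":-0.8},{"x":0.367,"y":-0.023,"z":0.041,"wx":0,"wy":0,"wz":-0.9},{"x":0.367,"y":-0.023,"z":0.041,"wx":0,"wy":0,"wz":-1}]'; for i in 1 2; do python3 -m inch '[{"x":0,"y":0,"z":0,"wx":0,"wy":0,"wz":-0.2},{"x":0,"y":0,"z":0,"wx":0,"wy":0,"wz":-0.4},{"x":0,"y":0,"z":0,"wx":0,"wy":0,"wz":-0.6},{"x":0,"y":0,"z":0,"wx":0,"wy":0,"wz":-0.8},{"x":0,"y":0,"z":0,"wx":0,"wy":0,"wz":-1},{"x":0,"y":0,"z":0,"wx":0,"wy":0,"wz":-1},{"x":0,"y":0,"z":0,"wx":0,"wy":0,"wz":-1},{"x":0,"y":0,"z":0,"wx":0,"wy":0,"wz":-1},{"x":0,"y":0,"z":0,"wx":0,"wy":0,"wz":-1},{"x":0,"y":0,"z":0,"wx":0,"wy":0,"wz":-1}]' >/dev/null; done;  python3 -c "
from h import *
go(-90,95,15)"
```

```text
time: 2.1
position: [646.3, 56.6, 148.8]
orientation: [-0.001, 0.751, 0.661, 0.0]
contact_force: [-0.3, -0.1, 0.4]
opening: -0.1
grip_force: 0.0
fence pos [-88.1  91.4] z 150.3 shift m [0.0033 0.0023 0.1353] wz frac -0.911 j [ 0.08  0.44 -0.05  1.08  0.    0.74] t 4.1 F [-0.3 -0.1 -0.1]
```

```bash
python3 -m inch '[{"x":0,"y":0,"z":0.02,"wx":0,"wy":0,"wz":-0.2},{"x":0,"y":0,"z":0.04,"wx":0,"wy":0,"wz":-0.4},{"x":0,"y":0,"z":0.06,"wx":0,"wy":0,"wz":-0.6},{"x":0,"y":0,"z":0.08,"wx":0,"wy":0,"wz":-0.8},{"x":0,"y":0,"z":0.1,"wx":0,"wy":0,"wz":-0.91},{"x":0,"y":0,"z":0.12,"wx":0,"wy":0,"wz":-0.91},{"x":0.003,"y":0.002,"z":0.13,"wx":0,"wy":0,"wz":-0.91},{"x":0.003,"y":0.002,"z":0.135,"wx":0,"wy":0,"wz":-0.91},{"x":0.003,"y":0.002,"z":0.135,"wx":0,"wy":0,"wz":-0.91},{"x":0.003,"y":0.002,"z":0.135,"wx":0,"wy":0,"wz":-0.91}]'; python3 - <<'E'
from h import *
go(-90,0,15);see()
c=read_camera("top");cv2.imwrite("pics/t2.png",c["image"][80:400,180:560])
E
```

```text
time: 5.1
position: [644.3, 55.9, 16.2]
orientation: [0.001, 0.09, 0.996, 0.0]
contact_force: [-0.1, -0.7, 0.9]
opening: 0.3
grip_force: 0.0
fence pos [-89.2  94.8] z 16.2 shift m [ 0.0008 -0.0948  0.0012] wz frac 0.0 j [ 0.09  0.55 -0.2   0.81 -0.    0.27] t 5.1 F [-0.1 -0.7  0.9]
block f [-34.6 589.4] size [ 64.1 121.7] deg -0.5
```

View pics/t2.png

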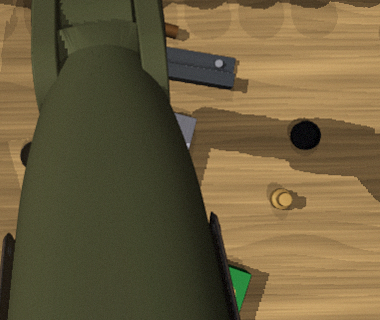

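The arm hides the block from the top camera, so I'll use depth points from the scene and top cameras merged at block-top height. First push is on the fence-side end, towards -y.

```bash
cat >> h.py <<'E'
def see2():
    tcp=tofence(get_state()["position"]);Q=[]
    v,u=np.mgrid[0:480:2,0:640:2];uu=np.c_[u.ravel(),v.ravel()]
    for n in("top","scene"):
        c=read_camera(n);E=np.array(c["extrinsics"]);cam=-E[:3,:3].T@E[:3,3]
        d=cast(c,uu,0)-cam;dep=-(E[:3,:3]@d.T)[2]
        zz=np.asarray(c["z_map"])[uu[:,1],uu[:,0]];P=cam+d*(zz/dep)[:,None]
        f=(P[:,:2]-F)@RF
        k=(zz>0)&(P[:,2]>35)&(P[:,2]<44)&(f[:,0]>-290)&(f[:,0]<0)&(abs(f[:,1])<180)&(np.linalg.norm(f-tcp,axis=1)>26)
        f=f[k].astype(np.float32); print(n,k.sum(),end=" ")
        if len(f)>50: r=rectinfo(f);print("c",np.round(r[0],1),"size",np.round(r[1],1),"deg",np.degrees(r[2]).round(1))
        Q.append(f)
    r=rectinfo(np.vstack(Q));print("both c",np.round(r[0],1),"size",np.round(r[1],1),"deg",np.degrees(r[2]).round(1)); print("corners",cv2.boxPoints(cv2.minAreaRect(np.vstack(Q))).round(0).tolist())
E
python3 -m inch '[{"x":0,"y":-0.008,"z":0,"wx":0,"wy":0,"wz":0},{"x":0,"y":-0.014,"z":0,"wx":0,"wy":0,"wz":0},{"x":0,"y":-0.02,"z":0,"wx":0,"wy":0,"wz":0},{"x":0,"y":-0.026,"z":0,"wx":0,"wy":0,"wz":0},{"x":0,"y":-0.032,"z":0,"wx":0,"wy":0,"wz":0},{"x":0,"y":-0.038,"z":0,"wx":0,"wy":0,"wz":0},{"x":0,"y":-0.044,"z":0,"wx":0,"wy":0,"wz":0},{"x":0,"y":-0.05,"z":0,"wx":0,"wy":0,"wz":0},{"x":0,"y":-0.055,"z":0,"wx":0,"wy":0,"wz":0},{"x":0,"y":-0.055,"z":0,"wx":0,"wy":0,"wz":0}]'; python3 - <<'E'
from h import *
see2();go(0,0,15)
c=read_camera("scene");cv2.imwrite("pics/t3.png",c["image"])
E
```

```text
time: 6.2
position: [633.7, 0.6, 15.4]
orientation: [0.0, 0.091, 0.996, -0.0]
contact_force: [1.4, 0.3, 1.1]
opening: 0.2
grip_force: 0.6
top 0 scene 842 c [-158.9   -5.1] size [100.  150.2] deg 69.5
both c [-158.9   -5.1] size [100.  150.2] deg 69.5
corners [[-247.0, -26.0], [-106.0, -78.0], [-71.0, 15.0], [-212.0, 68.0]]
fence pos [-90.3  38.8] z 15.1 shift m [-0.0903 -0.0388  0.0001] wz frac -0.001 j [ 0.    0.53 -0.24  0.8  -0.    0.18] t 6.3 F [0.8 0.  0.6]
```

View pics/t3.png

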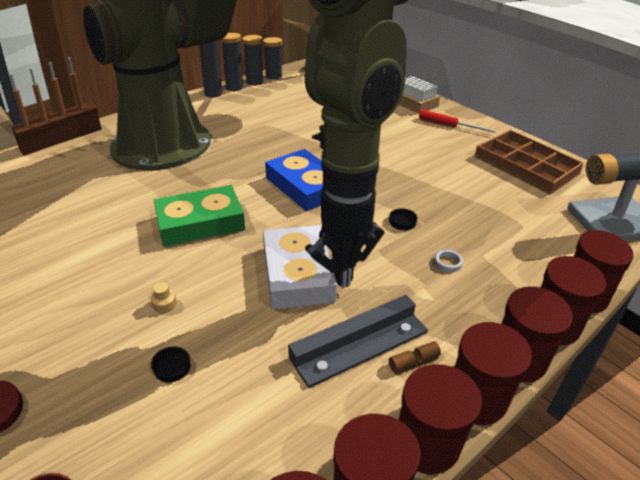

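The picture shows the block at (300,262) with the fingers at (342,283) against its fence-side end. It turned 15° and the scene camera tracks it well. Now over to the other corner, and push +y.

```bash
python3 -m inch '[{"x":0,"y":0.012,"z":0,"wx":0,"wy":0,"wz":0},{"x":0,"y":0.012,"z":-0.04,"wx":0,"wy":0,"wz":0},{"x":0.03,"y":0,"z":-0.06,"wx":0,"wy":0,"wz":0},{"x":0.07,"y":-0.03,"z":-0.06,"wx":0,"wy":0,"wz":0},{"x":0.11,"y":-0.065,"z":-0.06,"wx":0,"wy":0,"wz":0},{"x":0.142,"y":-0.1,"z":-0.06,"wx":0,"wy":0,"wz":0},{"x":0.142,"y":-0.114,"z":-0.06,"wx":0,"wy":0,"wz":0},{"x":0.142,"y":-0.114,"z":-0.04,"wx":0,"wy":0,"wz":0},{"x":0.142,"y":-0.114,"z":0,"wx":0,"wy":0,"wz":0},{"x":0.142,"y":-0.114,"z":0,"wx":0,"wy":0,"wz":0}]'; python3 -m inch '[{"x":0,"y":0.012,"z":0,"wx":0,"wy":0,"wz":0},{"x":0,"y":0.02,"z":0,"wx":0,"wy":0,"wz":0},{"x":0,"y":0.027,"z":0,"wx":0,"wy":0,"wz":0},{"x":0,"y":0.034,"z":0,"wx":0,"wy":0,"wz":0},{"x":0,"y":0.041,"z":0,"wx":0,"wy":0,"wz":0},{"x":0,"y":0.048,"z":0,"wx":0,"wy":0,"wz":0},{"x":0,"y":0.055,"z":0,"wx":0,"wy":0,"wz":0},{"x":0,"y":0.062,"z":0,"wx":0,"wy":0,"wz":0},{"x":0,"y":0.07,"z":0,"wx":0,"wy":0,"wz":0},{"x":0,"y":0.07,"z":0,"wx":0,"wy":0,"wz":0}]'; python3 - <<'E'
from h import *
see2();go(0,0,15)
E
```

```text
time: 7.35
position: [470.0, -84.0, 11.8]
orientation: [-0.004, 0.09, 0.996, 0.0]
contact_force: [-1.5, 1.1, -0.8]
opening: 0.2
grip_force: 0.0
time: 8.35
position: [486.6, -14.6, 15.5]
orientation: [0.0, 0.09, 0.996, 0.001]
contact_force: [-0.0, 0.5, 0.4]
opening: -0.0
grip_force: 0.0
top 878 c [-153.9   11.6] size [100. 150.] deg 47.6
scene 952 c [-153.3   13.4] size [100.  151.8] deg 47.3
both c [-153.8   12.8] size [101.6 151.8] deg 47.3
corners [[-244.0, 27.0], [-132.0, -76.0], [-64.0, -1.0], [-175.0, 102.0]]
fence pos [-231.6   -3.5] z 15.4 shift m [-0.2316  0.0033  0.0004] wz frac 0.002 j [-0.03  0.3  -0.61  0.66  0.    0.15] t 8.45 F [-0.2  0.2 -0.4]
```

```bash
python3 -m inch '[{"x":0.01,"y":-0.012,"z":0,"wx":0,"wy":0,"wz":0},{"x":0.01,"y":-0.012,"z":-0.04,"wx":0,"wy":0,"wz":0},{"x":-0.01,"y":-0.005,"z":-0.06,"wx":0,"wy":0,"wz":0},{"x":-0.05,"y":0.01,"z":-0.06,"wx":0,"wy":0,"wz":0},{"x":-0.09,"y":0.02,"z":-0.06,"wx":0,"wy":0,"wz":0},{"x":-0.135,"y":0.034,"z":-0.06,"wx":0,"wy":0,"wz":0},{"x":-0.177,"y":0.034,"z":-0.06,"wx":0,"wy":0,"wz":0},{"x":-0.177,"y":0.034,"z":-0.055,"wx":0,"wy":0,"wz":0},{"x":-0.177,"y":0.034,"z":-0.02,"wx":0,"wy":0,"wz":0},{"x":-0.177,"y":0.034,"z":0,"wx":0,"wy":0,"wz":0}]'; python3 -m inch '[{"x":0.005,"y":-0.005,"z":0,"wx":0,"wy":0,"wz":0},{"x":0.009,"y":-0.009,"z":0,"wx":0,"wy":0,"wz":0},{"x":0.013,"y":-0.013,"z":0,"wx":0,"wy":0,"wz":0},{"x":0.017,"y":-0.017,"z":0,"wx":0,"wy":0,"wz":0},{"x":0.021,"y":-0.022,"z":0,"wx":0,"wy":0,"wz":0},{"x":0.025,"y":-0.026,"z":0,"wx":0,"wy":0,"wz":0},{"x":0.028,"y":-0.03,"z":0,"wx":0,"wy":0,"wz":0},{"x":0.031,"y":-0.034,"z":0,"wx":0,"wy":0,"wz":0},{"x":0.034,"y":-0.037,"z":0,"wx":0,"wy":0,"wz":0},{"x":0.034,"y":-0.037,"z":0,"wx":0,"wy":0,"wz":0}]'; python3 - <<'E'
from h import *
see2();go(0,0,15)
E
```

```text
time: 9.45
position: [664.4, -15.3, 13.0]
orientation: [-0.001, 0.091, 0.996, 0.0]
contact_force: [-0.9, 0.6, -0.3]
opening: -0.5
grip_force: 0.0
time: 10.45
position: [627.5, -45.3, 16.6]
orientation: [0.002, 0.091, 0.996, -0.0]
contact_force: [3.9, 0.4, 2.5]
opening: 0.0
grip_force: 2.1
top 515 c [-185.5   29.6] size [92.2 99.9] deg -58.7
scene 313 c [-164.9   -8.5] size [ 92.8 121.9] deg 32.1
both c [-169.8    5.3] size [ 99.8 150.4] deg 32.1
corners [[-252.0, 42.0], [-172.0, -85.0], [-88.0, -32.0], [-168.0, 95.0]]
fence pos [-87.8  -7.5] z 16.1 shift m [-0.0878  0.0075  0.0013] wz frac -0.0 j [-0.07  0.52 -0.25  0.79 -0.    0.11] t 10.55 F [4.2 0.3 3.6]
```

```bash
python3 -m inch '[{"x":-0.01,"y":0.007,"z":0,"wx":0,"wy":0,"wz":0},{"x":-0.01,"y":0.007,"z":-0.04,"wx":0,"wy":0,"wz":0},{"x":0.01,"y":0.01,"z":-0.06,"wx":0,"wy":0,"wz":0},{"x":0.05,"y":0.015,"z":-0.06,"wx":0,"wy":0,"wz":0},{"x":0.09,"y":0.02,"z":-0.06,"wx":0,"wy":0,"wz":0},{"x":0.135,"y":0.022,"z":-0.06,"wx":0,"wy":0,"wz":0},{"x":0.18,"y":0.022,"z":-0.06,"wx":0,"wy":0,"wz":0},{"x":0.18,"y":0.022,"z":-0.055,"wx":0,"wy":0,"wz":0},{"x":0.18,"y":0.022,"z":-0.02,"wx":0,"wy":0,"wz":0},{"x":0.18,"y":0.022,"z":0,"wx":0,"wy":0,"wz":0}]'; python3 -m inch '[{"x":-0.006,"y":0.003,"z":0,"wx":0,"wy":0,"wz":0},{"x":-0.01,"y":0.006,"z":0,"wx":0,"wy":0,"wz":0},{"x":-0.014,"y":0.009,"z":0,"wx":0,"wy":0,"wz":0},{"x":-0.018,"y":0.012,"z":0,"wx":0,"wy":0,"wz":0},{"x":-0.022,"y":0.015,"z":0,"wx":0,"wy":0,"wz":0},{"x":-0.026,"y":0.017,"z":0,"wx":0,"wy":0,"wz":0},{"x":-0.03,"y":0.019,"z":0,"wx":0,"wy":0,"wz":0},{"x":-0.034,"y":0.021,"z":0,"wx":0,"wy":0,"wz":0},{"x":-0.037,"y":0.023,"z":0,"wx":0,"wy":0,"wz":0},{"x":-0.037,"y":0.023,"z":0,"wx":0,"wy":0,"wz":0}]'; python3 - <<'E'
from h import *
see2();go(0,0,15)
E
```

```text
time: 11.55
position: [451.7, 9.7, 13.6]
orientation: [-0.001, 0.09, 0.996, -0.0]
contact_force: [0.2, 0.3, 0.1]
opening: 0.1
grip_force: 0.0
time: 12.55
position: [493.7, 25.9, 15.6]
orientation: [-0.0, 0.09, 0.996, 0.0]
contact_force: [-2.9, 2.4, 1.2]
opening: -0.1
grip_force: 1.3
top 679 c [-153.7    6.5] size [ 99.5 149.6] deg 20.4
scene 958 c [-153.1    8.6] size [100.6 151.9] deg 20.3
both c [-152.8    8.1] size [101.2 152.8] deg 19.9
corners [[-226.0, 63.0], [-174.0, -81.0], [-79.0, -46.0], [-131.0, 97.0]]
fence pos [-231.8   37.9] z 15.6 shift m [-0.2318 -0.0379  0.0006] wz frac 0.001 j [ 0.05  0.32 -0.59  0.67  0.    0.23] t 12.65 F [-1.6  0.6 -0.1]
```

```bash
python3 -m inch '[{"x":0.012,"y":0,"z":0,"wx":0,"wy":0,"wz":0},{"x":0.012,"y":0.013,"z":0,"wx":0,"wy":0,"wz":0},{"x":0.007,"y":0.014,"z":0,"wx":0,"wy":0,"wz":0},{"x":0.002,"y":0.014,"z":0,"wx":0,"wy":0,"wz":0},{"x":-0.003,"y":0.014,"z":0,"wx":0,"wy":0,"wz":0},{"x":-0.008,"y":0.014,"z":0,"wx":0,"wy":0,"wz":0},{"x":-0.013,"y":0.014,"z":0,"wx":0,"wy":0,"wz":0},{"x":-0.018,"y":0.014,"z":0,"wx":0,"wy":0,"wz":0},{"x":-0.023,"y":0.014,"z":0,"wx":0,"wy":0,"wz":0},{"x":-0.023,"y":0.014,"z":0,"wx":0,"wy":0,"wz":0}]'; python3 - <<'E'
from h import *
see2();go(0,0,15)
E
```

```text
time: 13.65
position: [520.4, 34.5, 15.4]
orientation: [0.001, 0.091, 0.996, -0.0]
contact_force: [-0.6, 0.6, -0.3]
opening: 0.2
grip_force: 0.1
top 377 c [-136.2    0.4] size [ 95.3 144.9] deg 9.3
scene 1017 c [-135.     1.6] size [103.  150.9] deg 9.3
both c [-135.     1.6] size [103.  150.9] deg 9.3
corners [[-198.0, 68.0], [-174.0, -81.0], [-72.0, -65.0], [-96.0, 84.0]]
fence pos [-207.4   51.3] z 15.6 shift m [-0.2074 -0.0513  0.0012] wz frac -0.001 j [ 0.07  0.36 -0.53  0.68 -0.    0.25] t 13.75 F [0.5 0.2 0.4]
```

```bash
python3 -m inch '[{"x":-0.003,"y":0,"z":0,"wx":0,"wy":0,"wz":0},{"x":-0.006,"y":0,"z":0,"wx":0,"wy":0,"wz":0},{"x":-0.009,"y":0,"z":0,"wx":0,"wy":0,"wz":0},{"x":-0.012,"y":0,"z":0,"wx":0,"wy":0,"wz":0},{"x":-0.015,"y":0,"z":0,"wx":0,"wy":0,"wz":0},{"x":-0.017,"y":0,"z":0,"wx":0,"wy":0,"wz":0},{"x":-0.017,"y":0,"z":0,"wx":0,"wy":0,"wz":0},{"x":-0.017,"y":0,"z":0,"wx":0,"wy":0,"wz":0},{"x":-0.01,"y":0,"z":0,"wx":0,"wy":0,"wz":0},{"x":0.02,"y":0,"z":0,"wx":0,"wy":0,"wz":0}]'; python3 - <<'E'
from h import *
see2();go(0,0,15)
c=read_camera("scene");cv2.imwrite("pics/t4.png",c["image"][120:420,160:520])
E
```

```text
time: 14.75
position: [502.9, 37.9, 16.2]
orientation: [0.003, 0.091, 0.996, -0.0]
contact_force: [0.6, 0.3, -0.2]
opening: 0.5
grip_force: 0.0
top 902 c [-126.1   -3.8] size [ 99. 150.] deg 3.6
scene 1063 c [-126.1   -2. ] size [101.6 151.3] deg 4.0
both c [-126.1   -2.5] size [101.6 152.4] deg 4.0
corners [[-182.0, 70.0], [-171.0, -82.0], [-70.0, -75.0], [-81.0, 77.0]]
fence pos [-232.6   50.5] z 14.8 shift m [-0.2326 -0.0506 -0.0009] wz frac 0.0 j [ 0.08  0.32 -0.58  0.67 -0.    0.26] t 14.85 F [-0.9  0.2  0.1]
```

View pics/t4.png

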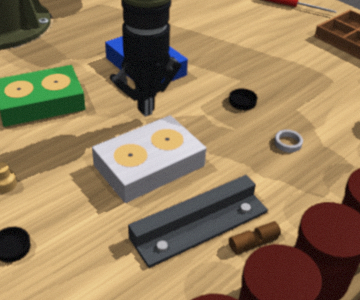

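The block at (150,155) in the crop now faces the fence at 4° and is well clear of it. I'll open the gripper as a wide two-finger fork, centre it behind the long side, and push.

```bash
python3 -m inch '[{"x":0,"y":-0.01,"z":0,"wx":0,"wy":0,"wz":0},{"x":0,"y":-0.03,"z":0,"wx":0,"wy":0,"wz":0},{"x":0,"y":-0.053,"z":0,"wx":0,"wy":0,"wz":0},{"x":0,"y":-0.053,"z":0,"wx":0,"wy":0,"wz":0},{"x":0,"y":-0.053,"z":0,"wx":0,"wy":0,"wz":0},{"x":0,"y":-0.053,"z":0.003,"wx":0,"wy":0,"wz":0},{"x":0,"y":-0.053,"z":0.006,"wx":0,"wy":0,"wz":0},{"x":0,"y":-0.053,"z":0.01,"wx":0,"wy":0,"wz":0},{"x":0,"y":-0.053,"z":0.01,"wx":0,"wy":0,"wz":0},{"x":0,"y":-0.053,"z":0.01,"wx":0,"wy":0,"wz":0}]' 1;  python3 -m inch '[{"x":-0.012,"y":0,"z":0,"wx":0,"wy":0,"wz":0},{"x":-0.024,"y":0,"z":0,"wx":0,"wy":0,"wz":0},{"x":-0.034,"y":0,"z":0,"wx":0,"wy":0,"wz":0},{"x":-0.042,"y":0,"z":0,"wx":0,"wy":0,"wz":0},{"x":-0.048,"y":0,"z":0,"wx":0,"wy":0,"wz":0},{"x":-0.054,"y":0,"z":0,"wx":0,"wy":0,"wz":0},{"x":-0.06,"y":0,"z":0,"wx":0,"wy":0,"wz":0},{"x":-0.065,"y":0,"z":0,"wx":0,"wy":0,"wz":0},{"x":-0.07,"y":0,"z":0,"wx":0,"wy":0,"wz":0},{"x":-0.07,"y":0,"z":0,"wx":0,"wy":0,"wz":0}]'; python3 - <<'E'
from h import *
see2();go(0,0,5)
E
```

```text
time: 15.9
position: [489.4, -13.4, 5.0]
orientation: [-0.0, 0.09, 0.996, -0.0]
contact_force: [0.4, 0.2, 0.1]
opening: 85.6
grip_force: 0.0
time: 16.9
position: [557.7, -26.3, 4.7]
orientation: [-0.001, 0.09, 0.996, -0.0]
contact_force: [-3.7, 0.8, 1.3]
opening: 85.2
grip_force: 1.9
top 69 c [-94.9  64.8] size [11.7 92.9] deg -85.2
scene 1134 c [-107.2   -5.3] size [120.2 150. ] deg 0.4
both c [-107.2   -5.3] size [120.2 150. ] deg 0.4
corners [[-168.0, 69.0], [-167.0, -81.0], [-47.0, -80.0], [-48.0, 70.0]]
fence pos [-159.6   -1.6] z 4.7 shift m [-0.1596  0.0017 -0.0006] wz frac -0.0 j [-0.05  0.43 -0.44  0.7  -0.    0.13] t 17.0 F [-3.5 -0.  -1.5]
```

```bash
sed -i 's/(np.linalg.norm(f-tcp,axis=1)>26)/(np.linalg.norm(f-tcp,axis=1)>26)\&((f[:,0]>tcp[0]+11)|(get_state()["opening"]<20))/' h.py; python3 -m inch '[{"x":-0.005,"y":0,"z":0,"wx":0,"wy":0,"wz":0},{"x":-0.01,"y":0,"z":0,"wx":0,"wy":0,"wz":0},{"x":-0.015,"y":0,"z":0,"wx":0,"wy":0,"wz":0},{"x":-0.019,"y":0,"z":0,"wx":0,"wy":0,"wz":0},{"x":-0.022,"y":0,"z":0,"wx":0,"wy":0,"wz":0},{"x":-0.025,"y":0,"z":0,"wx":0,"wy":0,"wz":0},{"x":-0.028,"y":0,"z":0,"wx":0,"wy":0,"wz":0},{"x":-0.03,"y":0,"z":0,"wx":0,"wy":0,"wz":0},{"x":-0.032,"y":0,"z":0,"wx":0,"wy":0,"wz":0},{"x":-0.032,"y":0,"z":0,"wx":0,"wy":0,"wz":0}]'; python3 - <<'E'
from h import *
see2();go(0,0,5)
E
```

```text
time: 18.0
position: [590.5, -32.1, 5.4]
orientation: [0.0, 0.09, 0.996, -0.0]
contact_force: [-2.9, 0.2, -0.9]
opening: 85.6
grip_force: 1.2
top 91 c [-62.1  63.1] size [15.2 93.1] deg -83.0
scene 1210 c [-64.7  -5.4] size [101.5 149.7] deg -0.2
both c [-64.7  -5.4] size [101.5 149.7] deg -0.2
corners [[-116.0, -80.0], [-14.0, -80.0], [-14.0, 69.0], [-115.0, 70.0]]
fence pos [-126.3   -1.4] z 5.5 shift m [-0.1263  0.0014  0.0007] wz frac 0.0 j [-0.05  0.48 -0.36  0.73 -0.    0.13] t 18.1 F [-2.4  0.9 -1. ]
```

Still about 1–2 mm clear, so I'll press up gently until the force rises.

```bash
python3 -m inch '[{"x":-0.001,"y":0,"z":0,"wx":0,"wy":0,"wz":0},{"x":-0.001,"y":0,"z":0,"wx":0,"wy":0,"wz":0},{"x":-0.002,"y":0,"z":0,"wx":0,"wy":0,"wz":0},{"x":-0.002,"y":0,"z":0,"wx":0,"wy":0,"wz":0},{"x":-0.002,"y":0,"z":0,"wx":0,"wy":0,"wz":0},{"x":-0.003,"y":0,"z":0,"wx":0,"wy":0,"wz":0},{"x":-0.003,"y":0,"z":0,"wx":0,"wy":0,"wz":0},{"x":-0.003,"y":0,"z":0,"wx":0,"wy":0,"wz":0},{"x":-0.003,"y":0,"z":0,"wx":0,"wy":0,"wz":0},{"x":-0.003,"y":0,"z":0,"wx":0,"wy":0,"wz":0}]'; python3 - <<'E'
from h import *
go(0,0,5)
E
```

```text
time: 19.1
position: [592.3, -32.4, 5.5]
orientation: [-0.0, 0.09, 0.996, 0.0]
contact_force: [-5.8, 1.1, 1.9]
opening: 85.3
grip_force: 2.7
fence pos [-124.5   -1.4] z 5.5 shift m [-0.1245  0.0014  0.0004] wz frac 0.0 j [-0.05  0.48 -0.35  0.74  0.    0.13] t 19.1 F [-5.8  1.1  1.9]
```

```bash
python3 -m inch '[{"x":-0.001,"y":0,"z":0,"wx":0,"wy":0,"wz":0},{"x":-0.001,"y":0,"z":0,"wx":0,"wy":0,"wz":0},{"x":-0.002,"y":0,"z":0,"wx":0,"wy":0,"wz":0},{"x":-0.002,"y":0,"z":0,"wx":0,"wy":0,"wz":0},{"x":-0.002,"y":0,"z":0,"wx":0,"wy":0,"wz":0},{"x":-0.003,"y":0,"z":0,"wx":0,"wy":0,"wz":0},{"x":-0.003,"y":0,"z":0,"wx":0,"wy":0,"wz":0},{"x":-0.003,"y":0,"z":0,"wx":0,"wy":0,"wz":0},{"x":-0.003,"y":0,"z":0,"wx":0,"wy":0,"wz":0},{"x":-0.003,"y":0,"z":0,"wx":0,"wy":0,"wz":0}]'; python3 - <<'E'
from h import *
see2();go(0,0,5)
E
```

```text
time: 20.1
position: [592.9, -32.5, 5.5]
orientation: [-0.002, 0.09, 0.996, 0.0]
contact_force: [-12.4, 2.6, 9.0]
opening: 85.4
grip_force: 6.3
top 91 c [-58.5  63.4] size [ 17.8 100.7] deg -80.5
scene 1214 c [-61.6  -5.3] size [101. 150.] deg 0.0
both c [-61.8   0.4] size [101.4 161.1] deg -0.5
corners [[-113.0, -80.0], [-12.0, -81.0], [-10.0, 81.0], [-112.0, 81.0]]
fence pos [-123.9   -1.4] z 5.5 shift m [-1.239e-01  1.400e-03 -1.000e-04] wz frac 0.0 j [-0.06  0.49 -0.35  0.74  0.    0.13] t 20.2 F [-12.4   2.8   8.6]
```

Force is 12 N with no further motion, so the block is seated at 0.0°, centre y -5 mm. Backing off straight, then a last look.

```bash
python3 -m inch '[{"x":0.003,"y":0,"z":0,"wx":0,"wy":0,"wz":0},{"x":0.008,"y":0,"z":0,"wx":0,"wy":0,"wz":0},{"x":0.02,"y":0,"z":0,"wx":0,"wy":0,"wz":0},{"x":0.04,"y":0,"z":0,"wx":0,"wy":0,"wz":0},{"x":0.06,"y":0,"z":0,"wx":0,"wy":0,"wz":0},{"x":0.08,"y":0,"z":-0.02,"wx":0,"wy":0,"wz":0},{"x":0.09,"y":0,"z":-0.05,"wx":0,"wy":0,"wz":0},{"x":0.09,"y":0,"z":-0.08,"wx":0,"wy":0,"wz":0},{"x":0.09,"y":0,"z":-0.1,"wx":0,"wy":0,"wz":0},{"x":0.09,"y":0,"z":-0.1,"wx":0,"wy":0,"wz":0}]'; python3 - <<'E'
from h import *
see2()
c=read_camera("scene");cv2.imwrite("pics/t5.png",c["image"][120:420,120:520])
E
```

```text
time: 21.2
position: [511.0, -17.0, 109.1]
orientation: [0.004, 0.09, 0.996, 0.0]
contact_force: [1.4, -0.6, 0.3]
opening: 85.4
grip_force: 0.0
top 1093 c [-62.1  -6.6] size [ 98.5 150. ] deg 0.4
scene 1235 c [-61.8  -5.4] size [101.  149.9] deg -0.1
both c [-61.8  -6. ] size [101.  151.1] deg -0.1
corners [[-112.0, -82.0], [-11.0, -82.0], [-11.0, 69.0], [-112.0, 70.0]]
```

View pics/t5.png

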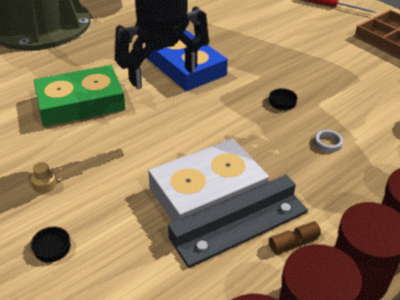

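The block (208,180) sits flat against the fence (235,215), the arm is clear, and the bystanders haven't moved.

```bash
python3 -c "
from station import *
print(hand_in())"
```

```text
the job is handed in; nothing more can be done
None
```

The job is handed in at about 21 s: the block sits flat against the fence (about 0° off parallel, about 6 mm off the fence's middle) with no bystander visibly moved, and the hand-in returned no verdict.

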